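Sweep the glass off-cuts into the scrap tray

TASK

Clear the grey work block: with the closed fingers, gently sweep the three square glass off-cuts (red, yellow, blue) along it and off its edge into the red scrap tray. Only push them: do not pinch, lift or press down hard on them, and leave the finished green paperweight and the other things on the bench where they stand.

Things in the scene. Friction and masses are not known exactly. Their poses are not given: they have to be found in the camera images.
- work_block: fixed raised work block with a grey top, 250 mm along its x, 240 mm along its y, 40 mm high; origin at the centre of its underside on the bench (top face 40 mm above it). Turned up to 0.15 rad. A tray stands along each of its two y ends, 2 mm from the edge, and its top has no rim.
- scrap_tray: fixed red open scrap tray, 250 mm along x, 150 mm along y, walls 4 mm thick and 30 mm high (so 10 mm lower than the block's top); origin at the centre of its underside, axes parallel to the block's. Stands at the block's +y or -y end: it changes places with the blue tray.
- rod_tray: fixed blue tray of the same size with long glass rods in it (no higher than its walls), at the block's other end; not to be used; origin at the centre of its underside
- offcut_red_mid (a point): centre of the red glass off-cut, a loose square bar 40 x 14 x 14 mm (x along its length), 20 g or so, lying on the grey block at any yaw; its centre is 7 mm above the face it lies on
- offcut_yellow_mid (a point): centre of the yellow glass off-cut, a loose square bar 40 x 14 x 14 mm (x along its length), 20 g or so, lying on the grey block at any yaw; its centre is 7 mm above the face it lies on
- offcut_blue_mid (a point): centre of the blue glass off-cut, a loose square bar 40 x 14 x 14 mm (x along its length), 20 g or so, lying on the grey block at any yaw; its centre is 7 mm above the face it lies on
- paperweight: finished green glass paperweight with a white band, a round dome 34 mm across and 27 mm high, standing loose on the grey block among the off-cuts; origin at the centre of its underside. Off-cuts and paperweight stand in four lanes side by side along the block's x, 48 mm or more from centre to centre along x, in any order.
- frit_jar: glass jar with black lid, 70 mm across, 90 mm high, on the bench to the left; origin at the centre of its underside
- mug: blue mug, 80 mm across, 90 mm high, on the bench to the right; origin at the centre of its underside
- paddle: flat shaping paddle, 190 mm long, 16 mm high, lying on the bench to the right; origin under its middle
- mould: round brass mould, 60 mm across, 34 mm high, on the bench to the left; origin at the centre of its underside

How it is judged:
At the end, for the whole second after the job is handed in: All three off-cuts lie at rest inside the red scrap tray (centres between its walls and below 32 mm above the bench); the paperweight is within 12 mm of where it stood and jar, mug, paddle and mould within 20 mm (x of offcut_red_mid in the frame of scrap_tray between -0.123 and 0.123 m and y of offcut_red_mid in the frame of scrap_tray between -0.073 and 0.073 m and z of each of offcut_red_mid, offcut_yellow_mid, offcut_blue_mid in the frame of scrap_tray below 0.032 m and linear speed of each of offcut_red, offcut_yellow, offcut_blue below 0.03 m/s and x of offcut_yellow_mid in the frame of scrap_tray between -0.123 and 0.123 m and y of offcut_yellow_mid in the frame of scrap_tray between -0.073 and 0.073 m and x of offcut_blue_mid in the frame of scrap_tray between -0.123 and 0.123 m and y of offcut_blue_mid in the frame of scrap_tray between -0.073 and 0.073 m and distance of paperweight from where it was at the start of the episode below 0.012 m and distance of each of frit_jar, mug, paddle, mould from where it was at the start of the episode below 0.02 m); the robot touches nothing.
It fails at once if an off-cut is lifted (its centre more than 25 mm above where it lay on the block) (height (world z) of any of offcut_red_mid, offcut_yellow_mid, offcut_blue_mid above 0.072 m).
It fails at once if an off-cut is pinched or pressed hard by the fingers (over 15 N) (contact force between the fingers and offcut_red above 15 N or contact force between the fingers and offcut_yellow above 15 N or contact force between the fingers and offcut_blue above 15 N).
It fails at once if the paperweight is shifted by more than 12 mm (distance of paperweight from where it was at the start of the episode above 0.012 m).
It fails at once if jar, mug, paddle or mould is shifted by more than 20 mm (distance of any of frit_jar, mug, paddle, mould from where it was at the start of the episode above 0.02 m).
It also fails if it takes over 64 s, if anything falls off the work surface, if the arm or the gripper's body presses on something with over 40 N, if the wrist force passes 120 N, or if a joint passes its speed limit or range.

ROBOT

A 6-joint arm with a two-finger parallel gripper is mounted at the origin on the work surface. World frame = base frame: x ahead of the robot, y to its left, z up, the work surface at z = 0. Lengths are in m, angles in rad, forces in N, time in s.
With the tool pointing down it reaches from about 0.375 to 0.975 m from the base axis. Payload 3.8 kg.
Tool frame: the origin (TCP) lies on the mounting face of the last link; the fingertips stand 173 mm ahead of it and the grasp point (between the pads) lies 155 mm ahead of it; z points along the fingers, y is the line along which they close (so a half turn about z gives the same grasp; the last joint's range is limited). The gripper opens to 85 mm and grips with 20 to 120 N. Pads are 22 mm wide; open, the fingers measure 114 mm over their backs; the gripper's body (76 mm by 85 mm) begins 54 mm behind the grasp point. The pads swing forward as they close: fully open they stand 13 mm farther back than shut.
Start: joints at [-1.165, 0.264, 1.604, -0, 1.274, -0.037], TCP at [0.289, -0.61, 0.405] pointing down, gripper open.
Joint ranges: [-2.63, 2.63], [-0.94, 2.18], [0.31, 2.57], [-1.31, 4.45], [0, 2.66], [-2.55, 2.55]. Speed limits (rad/s): [2.57, 2.57, 3.14, 3.14, 3.14, 3.14].

INTERFACE

Orientations are given as a rotation vector (axis times angle).
In Python, from workcell import bot gives the robot as it stands.
- The arm moves only by the tool drive_tool, never from a script. Its argument "increments" is a list of rows, each an object with "delta_pos": the shift along the tool's x, y, z in mm, a list of three; "turn": the turn about the tool's z in rad; "jaw": the opening, from -1 (shut) to 1 (fully open). A call has 1 to 8 rows; each row shifts and turns the commanded pose from where the row before left it, along the tool's axes as they then stand; what a row does not reach is not made up. A row lasts 1/12 s, in which the tool goes at most 41.7 mm and 7.16 degrees, less where a joint would pass 70% of its speed; a pose out of reach is approached as far as the arm can. A call is refused whole if a number of a shift passes 41.7 or a number of a turn 0.125, either way. A call with a gripper value outside its range is refused whole. The fingers move at their own pace and stop on an object; "grip_force" is the grip in N (left out, the last holds). Time passes only in rows, so rows that do not move let the fingers close. It gives the time, the measured TCP pose, the force, the opening and the grip force at its end, in the units of the state.
- bot.read_state(): the state, without advancing time (a new reading comes with each control period).
- bot.read_camera(name): name is "scene" or "top" or "wrist"; returns a dict with "pixels" (480x640x3 uint8, red, green, blue), "fovy" (degrees; the focal length in pixels is half the picture's height over the tangent of half this angle, whatever the lens; pixels are square), "cx", "cy" (the principal point, pixels), "camera_from_world" (4x4, takes a point from world to camera coordinates); the wrist camera has in their place "hand_eye" (4x4, takes a point from camera to tool coordinates, whose origin is the TCP and whose axes are the flange's). Camera axes: x right, y down, z forward; pixel columns grow to the right and rows downward; lengths in m; the calibration is good to about 2 mm. A picture is of the moment at which its call begins: read the wrist's pose just before it. There is no depth.
- bot.finish_job(): hands the job in; it is judged then, once.
The state is a dict: "time": time; "q": joint angles; "joint_vel": joint speeds; "joint_torque": joint torques, N m; "tool_pos": TCP position; "tcp_rot": TCP orientation; "wrist_force": force on the tool from outside, world axes, zero at the start; "torque": the same for the moment, N m; "width": opening from 0.0 (shut) to 1.0 (fully open); "grip_force": force on a finger pad.
Only numpy, scipy, OpenCV 4.12 (cv2) and the standard library are available. Lean on these libraries where they do the work, as an engineer would, in place of code of your own. Each camera call takes 0.05 s, during which the arm holds its last target. There are 200 camera calls.

## Working session

There is one attempt and no reset: what is moved stays moved. The work goes in short steps, Python scripts to look and compute and a tool call to move; the robot and the scene stay as the last step left them, time stands still between calls to the robot, and variables do not carry over. Pictures are saved under pics/ and viewed, at most 10 in all, crops included, and the job is handed in when it is done.

Besides the shell and the picture viewer there is one more tool, called after "Call:" as a command line: name --argument value ..., lists and objects as JSON in quotes. drive_tool: Moves the arm, as the interface text tells. Its arguments: {"type":"object","properties":{"increments":{"type":"array"},"grip_force":{"type":"number"}},"required":["increments"]}

```bash
mkdir -p pics; cat > h.py <<'E'
import numpy as np, cv2
from scipy.spatial.transform import Rotation as R
from workcell import bot
def cam(n):
    s=bot.read_state(); c=bot.read_camera(n)
    if 'camera_from_world' in c: T=np.linalg.inv(np.array(c['camera_from_world']))
    else:
        W=np.eye(4); W[:3,:3]=R.from_rotvec(s['tcp_rot']).as_matrix(); W[:3,3]=s['tool_pos']; T=W@np.array(c['hand_eye'])
    c['T']=T; c['f']=240/np.tan(np.radians(c['fovy'])/2); return c
def ray(c,uv,z):
    d=c['T'][:3,:3]@np.array([(uv[0]-c['cx'])/c['f'],(uv[1]-c['cy'])/c['f'],1]); o=c['T'][:3,3]
    return o+d*(z-o[2])/d[2]
def save(c,name): cv2.imwrite('pics/'+name+'.png',cv2.cvtColor(c['pixels'],cv2.COLOR_RGB2BGR))
E
python3 - <<'E'
from h import *
for n in ('top','scene'):
    c=cam(n); save(c,n+'0'); print(n,c['T'][:3,3],c['f'],c['cx'],c['cy'])
print(bot.read_state())
E
```

```text
top [0.42670009 0.00260636 1.36730669] 473.3275385134097 318.6511265152312 239.22139969296575
scene [ 1.20317817 -0.51721214  0.66179242] 483.23026547596754 322.4451455349315 237.89472806056753
{'time': 0.1, 'q': array([-1.16489745e+00,  2.64674607e-01,  1.60523748e+00, -3.19927724e-05,
        1.27369552e+00, -3.68705801e-02]), 'joint_vel': array([-0.00143684, -0.00352278, -0.00276561, -0.00076165,  0.00115349,
        0.00034805]), 'joint_torque': array([ 3.93972068e-04, -5.16705143e+01, -3.68591917e+01, -3.32396553e-05,
        6.30870447e-03, -6.95080089e-06]), 'tool_pos': array([ 0.289089  , -0.60961991,  0.40348831]), 'tcp_rot': array([-3.06298973e+00, -6.89414003e-01,  6.27521398e-04]), 'wrist_force': array([-0.26849281, -0.03824032, -0.12871911]), 'torque': array([ 0.06499348, -0.02437382, -0.01082421]), 'grip_force': 0.0, 'width': 0.9976518337213162}
```

View pics/top0.png

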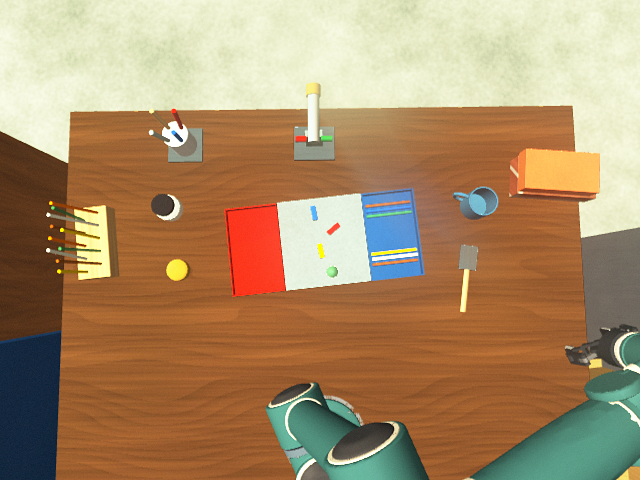

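View pics/scene0.png

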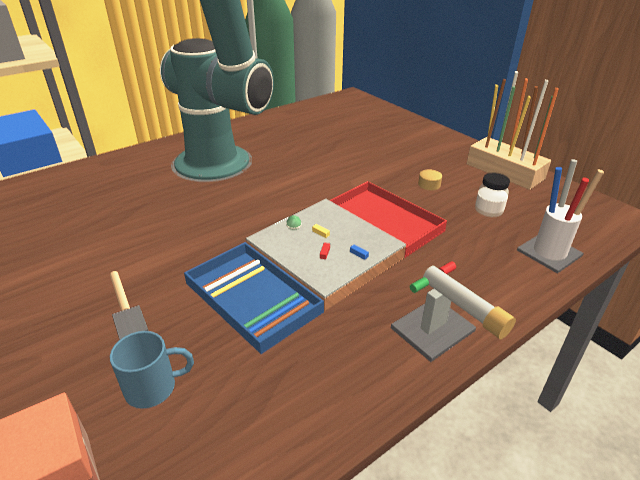

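The top view shows the red tray at the left (+y), around (255,250), with the grey block from (278,200) to (370,282). On the block are blue at (313,213), red at (333,229), yellow at (321,251) and the green dome at (332,272). The scene view shows the same arrangement, with blue at (359,252), red at (325,251), yellow at (321,230) and green at (293,221).

```bash
cat >> h.py <<'E'
RNG={'red':[((0,130,90),(6,255,255)),((174,130,90),(180,255,255))],'yellow':[((20,130,100),(33,255,255))],'blue':[((100,130,100),(120,255,255))],'green':[((45,60,50),(85,255,255))]}
def blob(c,col,uv,r=22):
    hsv=cv2.cvtColor(c['pixels'],cv2.COLOR_RGB2HSV); m=np.zeros(hsv.shape[:2],np.uint8)
    for a,b in RNG[col]: m|=cv2.inRange(hsv,a,b)
    n,l,st,ce=cv2.connectedComponentsWithStats(m)
    k=[i for i in range(1,n) if 8<st[i,4]<6000 and np.hypot(*(ce[i]-uv))<r]
    if not k: return None
    i=max(k,key=lambda i:st[i,4]); pts=cv2.findNonZero((l==i).astype(np.uint8))
    return ce[i],pts[:,0],st[i,4]
def tri(c1,u1,c2,u2):
    o1=c1['T'][:3,3];o2=c2['T'][:3,3]
    d1=ray(c1,u1,0)-o1; d2=ray(c2,u2,0)-o2
    s=np.linalg.lstsq(np.c_[d1,-d2],o2-o1,rcond=None)[0]
    a=o1+s[0]*d1;b=o2+s[1]*d2; return (a+b)/2,np.linalg.norm(a-b)
E
python3 - <<'E'
from h import *
np.set_printoptions(precision=4,suppress=True)
t=cam('top'); s=cam('scene')
P={'blue':((313,213),(359,252)),'red':((333,229),(325,251)),'yellow':((321,251),(321,230)),'green':((332,272),(293,221))}
for k,(a,b) in P.items():
    A=blob(t,k,a,12);B=blob(s,k,b,12)
    w=np.array([ray(t,p,.054)[:2] for p in A[1]]); rc=cv2.minAreaRect((w*1000).astype(np.float32))
    print(k,A[2],B[2],'tri',*tri(t,A[0],s,B[0]),'top@47',ray(t,A[0],.047),rc, 'pca',np.degrees(np.arctan2(*np.linalg.svd(w-w.mean(0),full_matrices=False)[2][0][::-1])))
# block outline: grey pixels
hsv=cv2.cvtColor(t['pixels'],cv2.COLOR_RGB2HSV); m=cv2.inRange(hsv,(0,0,120),(180,60,255)); m[:180]=0;m[300:]=0;m[:,:270]=0;m[:,380:]=0
m=cv2.morphologyEx(m,cv2.MORPH_CLOSE,np.ones((15,15)));m=cv2.morphologyEx(m,cv2.MORPH_OPEN,np.ones((9,9)))
cn=max(cv2.findContours(m,0,2)[0],key=cv2.contourArea); bx=cv2.boxPoints(cv2.minAreaRect(cn)); print(bx)
print(np.array([ray(t,p,.04) for p in bx]), ray(t,bx.mean(0),.04))
E
```

```text
blue 59 145 tri [0.6265 0.0223 0.0472] 0.0007534388762205583 top@47 [0.6263 0.022  0.047 ] ((625.2454833984375, 21.85757064819336), (38.27425765991211, 11.547219276428223), 10.63061237335205) pca -169.85162937387577
red 67 117 tri [ 0.5809 -0.0317  0.0469] 0.0011493144582891965 top@47 [ 0.5805 -0.0322  0.047 ] ((579.6018676757812, -31.957735061645508), (12.756452560424805, 38.25566864013672), 40.11146926879883) pca 130.01757925165973
yellow 71 91 tri [0.5195 0.0039 0.0442] 0.00019646013666430815 top@47 [0.5193 0.0039 0.047 ] ((518.8521118164062, 3.783602714538574), (38.983680725097656, 13.58393669128418), 11.905247688293457) pca -166.4270971986086
green 99 133 tri [ 0.4607 -0.0264  0.0523] 0.0009801895213604273 top@47 [ 0.4605 -0.027   0.047 ] ((461.3278503417969, -26.11712646484375), (30.46847152709961, 27.637441635131836), 89.39120483398438) pca 100.12873076532082
[[276.2345 201.3539]
 [378.8379 190.4717]
 [388.2501 279.2159]
 [285.6467 290.0981]]
[[ 0.6607  0.1279  0.04  ]
 [ 0.6887 -0.1639  0.04  ]
 [ 0.4371 -0.1845  0.04  ]
 [ 0.4099  0.1022  0.04  ]] [ 0.548  -0.0296  0.04  ]
```

Call:
drive_tool --increments '[{"delta_pos":[0,0,0],"turn":-0.123,"jaw":-1},{"delta_pos":[0,0,0],"turn":-0.123,"jaw":-1},{"delta_pos":[0,0,0],"turn":-0.123,"jaw":-1},{"delta_pos":[0,0,0],"turn":-0.123,"jaw":-1},{"delta_pos":[0,0,0],"turn":-0.123,"jaw":-1},{"delta_pos":[0,0,0],"turn":-0.123,"jaw":-1},{"delta_pos":[0,0,0],"turn":-0.123,"jaw":-1},{"delta_pos":[0,0,0],"turn":-0.123,"jaw":-1}]' --grip_force 20

```text
time: 0.87
tool_pos: [0.2892, -0.6098, 0.4043]
tcp_rot: [-2.369, -2.063, -0.0]
wrist_force: [0.0, -0.7, -0.5]
width: 0.001
grip_force: 0.0
```

Call:
drive_tool --increments '[{"delta_pos":[0,0,0],"turn":-0.123,"jaw":-1},{"delta_pos":[0,0,0],"turn":-0.123,"jaw":-1},{"delta_pos":[35,20,0],"turn":0,"jaw":-1},{"delta_pos":[35,20,0],"turn":0,"jaw":-1},{"delta_pos":[35,20,0],"turn":0,"jaw":-1},{"delta_pos":[35,20,0],"turn":0,"jaw":-1},{"delta_pos":[35,20,0],"turn":0,"jaw":-1},{"delta_pos":[35,20,0],"turn":0,"jaw":-1}]'

```text
time: 1.53
tool_pos: [0.3874, -0.3869, 0.4044]
tcp_rot: [-2.106, -2.331, -0.0]
wrist_force: [0.5, -0.9, 1.1]
width: -0.001
grip_force: 0.0
```

Call:
drive_tool --increments '[{"delta_pos":[30,20,0],"turn":0,"jaw":-1},{"delta_pos":[30,20,0],"turn":0,"jaw":-1},{"delta_pos":[30,20,0],"turn":0,"jaw":-1},{"delta_pos":[30,20,0],"turn":0,"jaw":-1},{"delta_pos":[30,20,0],"turn":0,"jaw":-1},{"delta_pos":[30,20,0],"turn":0,"jaw":-1},{"delta_pos":[0,0,0],"turn":0,"jaw":-1},{"delta_pos":[0,0,0],"turn":0,"jaw":-1}]'

```text
time: 2.2
tool_pos: [0.4889, -0.1957, 0.4046]
tcp_rot: [-2.1, -2.336, 0.0]
wrist_force: [-0.2, -0.0, 0.5]
width: 0.001
grip_force: 0.0
```

```bash
python3 - <<'E'
from h import *
save(cam('wrist'),'w1')
E
```

```text
(no output)
```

View pics/w1.png

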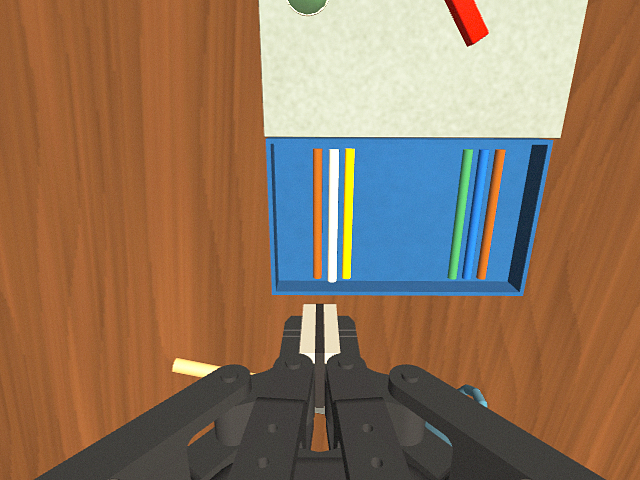

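The wrist view shows the block's near edge level along row 137, from columns 265 to 560, so the tool is aligned with the block. The dome is at (307,0) and the red off-cut's tail at (480,40). I'll move forward and measure again.

Call:
drive_tool --increments '[{"delta_pos":[30,8,0],"turn":0,"jaw":-1},{"delta_pos":[30,8,0],"turn":0,"jaw":-1},{"delta_pos":[30,9,0],"turn":0,"jaw":-1},{"delta_pos":[30,0,0],"turn":0,"jaw":-1},{"delta_pos":[0,0,0],"turn":0,"jaw":-1},{"delta_pos":[0,0,0],"turn":0,"jaw":-1}]'

```text
time: 2.75
tool_pos: [0.5005, -0.0757, 0.4046]
tcp_rot: [2.104, 2.333, -0.001]
wrist_force: [0.2, -0.4, 0.1]
width: 0.002
grip_force: 0.0
```

```bash
python3 - <<'E'
from h import *
np.set_printoptions(precision=1,suppress=True)
s=bot.read_state(); c=cam('wrist'); save(c,'w2')
W=R.from_rotvec(s['tcp_rot']).as_matrix(); p=np.array(s['tool_pos'])
print(p*1000)
L=lambda w:(W.T@(np.array(w)-p))*1000
for k,w in {'blue':(.6265,.0223,.047),'red':(.5809,-.0317,.047),'yellow':(.5195,.0039,.047),'green':(.4607,-.0264,.047)}.items():
    q=np.linalg.inv(c['T'])@np.r_[w,1]; uv=c['f']*q[:2]/q[2]+[c['cx'],c['cy']]
    b=blob(c,k,uv,40)
    print(k,'top in tool',L(w),'px',uv,end=' ')
    if b:
        e=np.array([L(ray(c,x,.047))[:2] for x in b[1]]); print('wrist',b[0],L(ray(c,b[0],.047)),'min/max',e.min(0),e.max(0))
E
```

```text
[500.5 -75.7 404.6]
blue top in tool [ 84.8 135.5 357.5] px [488.9 111.8] wrist [491.1 111.6] [ 85.  137.2 357.5] min/max [ 76.9 115.5] [ 92.9 157.5]
red top in tool [ 35.7  84.6 357.6] px [420.7 172.8] wrist [420.4 172.8] [ 35.8  84.4 357.6] min/max [14.9 66.9] [ 55.5 101.6]
yellow top in tool [ 77.5  27.2 357.5] px [354.6 121.3] wrist [354.2 120.9] [ 77.8  26.9 357.5] min/max [69.1  6.2] [86.2 47.3]
green top in tool [ 53.4 -34.4 357.6] px [280.1 151.6] wrist [278.8 152.6] [ 52.6 -35.5 357.6] min/max [ 35.6 -51.9] [ 69.1 -19.4]
```

View pics/w2.png

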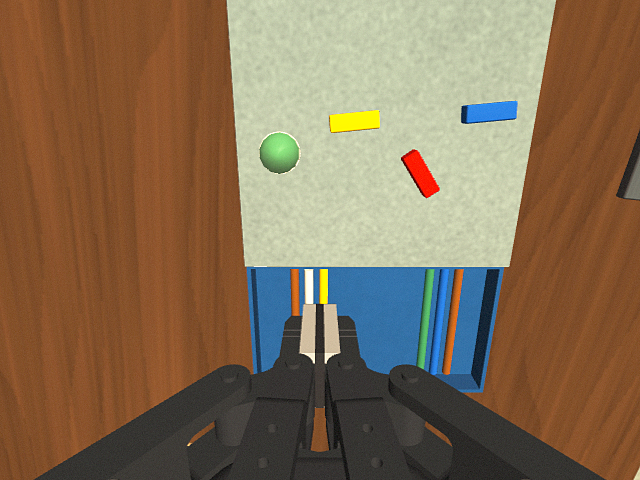

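Call:
drive_tool --increments '[{"delta_pos":[38,27,0],"turn":0,"jaw":-1},{"delta_pos":[0,0,36],"turn":0,"jaw":-1},{"delta_pos":[0,0,36],"turn":0,"jaw":-1},{"delta_pos":[0,0,36],"turn":0,"jaw":-1},{"delta_pos":[0,0,36],"turn":0,"jaw":-1},{"delta_pos":[0,0,30],"turn":0,"jaw":-1},{"delta_pos":[0,0,12],"turn":0,"jaw":-1},{"delta_pos":[0,0,0],"turn":0,"jaw":-1}]'

```text
time: 3.47
tool_pos: [0.5204, -0.0409, 0.2161]
tcp_rot: [-2.105, -2.327, 0.005]
wrist_force: [1.0, -0.9, -0.3]
width: 0.003
grip_force: 0.0
```

```bash
python3 - <<'E'
from h import *
save(cam('wrist'),'w3')
E
```

```text
(no output)
```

View pics/w3.png

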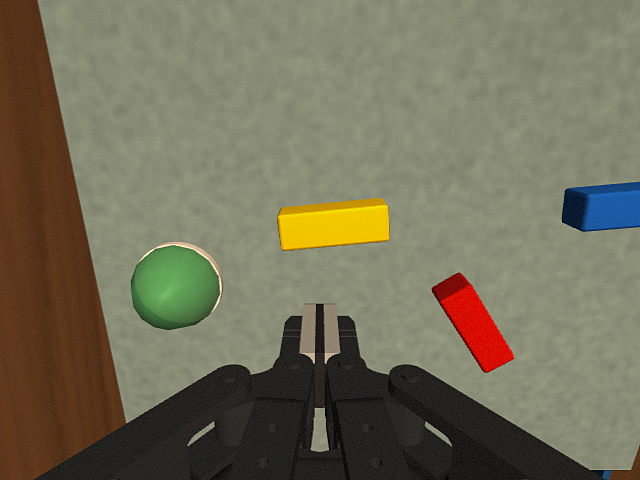

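The wrist view shows the fingertip centred at column 320 and the yellow off-cut at (333,226), so it needs about 4 mm more in +y. The tip is about 13 mm wide, and the dome (175,287) and red (473,322) are clear of it.

Call:
drive_tool --increments '[{"delta_pos":[5,4.5,0],"turn":0,"jaw":-1},{"delta_pos":[8,0,0],"turn":0,"jaw":-1},{"delta_pos":[8,0,0],"turn":0,"jaw":-1},{"delta_pos":[8,0,0],"turn":0,"jaw":-1},{"delta_pos":[8,0,0],"turn":0,"jaw":-1},{"delta_pos":[8,0,0],"turn":0,"jaw":-1},{"delta_pos":[8,0,0],"turn":0,"jaw":-1},{"delta_pos":[8,0,0],"turn":0,"jaw":-1}]'

```text
time: 4.18
tool_pos: [0.5195, 0.0229, 0.2188]
tcp_rot: [2.105, 2.332, 0.0]
wrist_force: [0.4, -1.4, -0.4]
width: 0.003
grip_force: 0.1
```

```bash
cat >> h.py <<'E'
def look(col,name=None):
    s=bot.read_state(); c=cam('wrist')
    if name: save(c,name)
    W=R.from_rotvec(s['tcp_rot']).as_matrix(); p=np.array(s['tool_pos'])
    L=lambda w:(W.T@(w-p))*1000
    # pick the largest blob of the colour ahead of the fingers
    b=blob(c,col,(320,200),130)
    print('tcp',p.round(4),'edge y\' tool',round(-.106*p[0]*1000+.994*p[1]*1000,1))
    if b:
        e=np.array([L(ray(c,x,.05))[:2] for x in b[1]])
        rc=cv2.minAreaRect(e.astype(np.float32))
        print(col,b[0].round(),b[2],'rect',np.round(rc[0],1),np.round(rc[1],1),round(rc[2],1),'min',e.min(0).round(1),'max',e.max(0).round(1))
E
python3 -c "
from h import *
look('yellow')"
```

```text
tcp [0.5195 0.0229 0.2188] edge y' tool -32.3
yellow [314. 286.] 4430 rect [18.9 -3.5] [40.9 18.8] 90.0 min [  9.5 -24. ] max [28.3 17. ]
```

Call:
drive_tool --increments '[{"delta_pos":[9,-0.5,0.5],"turn":0,"jaw":-1},{"delta_pos":[9,-0.5,0.5],"turn":0,"jaw":-1},{"delta_pos":[9,-0.5,0.5],"turn":0,"jaw":-1},{"delta_pos":[9,-0.5,0],"turn":0,"jaw":-1},{"delta_pos":[9,0,0],"turn":0,"jaw":-1},{"delta_pos":[9,0,0],"turn":0,"jaw":-1},{"delta_pos":[9,0,0],"turn":0,"jaw":-1}]'

```text
time: 4.82
tool_pos: [0.5111, 0.0853, 0.2171]
tcp_rot: [-2.105, -2.332, 0.0]
wrist_force: [0.2, -0.3, 0.3]
width: -0.001
grip_force: 0.1
```

```bash
python3 -c "
from h import *
look('yellow','w4')"
```

```text
tcp [0.5111 0.0853 0.2171] edge y' tool 30.6
yellow [315. 288.] 4480 rect [18.8 -3.2] [41.  18.7] 90.0 min [  9.4 -23.7] max [28.1 17.3]
```

View pics/w4.png

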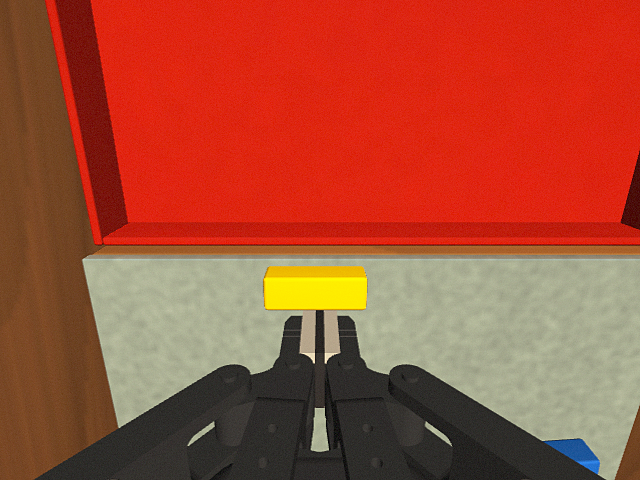

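The yellow off-cut is square on the fingers at (315,288). The block's edge is just ahead at row 257, with the red tray beyond it.

Call:
drive_tool --increments '[{"delta_pos":[9,0,0],"turn":0,"jaw":-1},{"delta_pos":[9,0,0],"turn":0,"jaw":-1},{"delta_pos":[9,0,0],"turn":0,"jaw":-1},{"delta_pos":[9,0,0],"turn":0,"jaw":-1},{"delta_pos":[9,0,0],"turn":0,"jaw":-1},{"delta_pos":[0,0,0],"turn":0,"jaw":-1},{"delta_pos":[0,0,0],"turn":0,"jaw":-1}]'

```text
time: 5.45
tool_pos: [0.5067, 0.1297, 0.2172]
tcp_rot: [2.104, 2.333, -0.0]
wrist_force: [-0.2, 0.2, 0.4]
width: -0.001
grip_force: 0.0
```

```bash
python3 -c "
from h import *
look('yellow','w5')"
```

```text
tcp [0.5067 0.1297 0.2172] edge y' tool 75.2
yellow [315. 260.] 2816 rect [30.5 -3. ] [32.1 14. ] 90.0 min [ 23.5 -19.1] max [37.5 13.1]
```

View pics/w5.png

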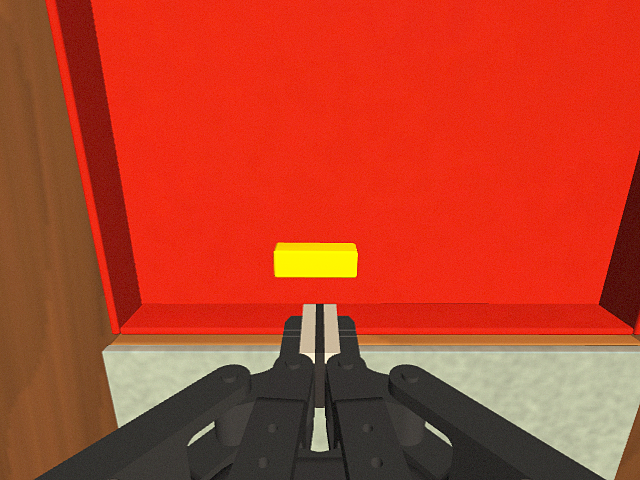

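Yellow lies flat in the tray at (315,260). Next is blue: rise, go back behind it and descend.

Call:
drive_tool --increments '[{"delta_pos":[0,0,-35],"turn":0,"jaw":-1},{"delta_pos":[0,0,-25],"turn":0,"jaw":-1},{"delta_pos":[-27,18,0],"turn":0,"jaw":-1},{"delta_pos":[-27,18,0],"turn":0,"jaw":-1},{"delta_pos":[-27,18,0],"turn":0,"jaw":-1},{"delta_pos":[-27,18,0],"turn":0,"jaw":-1},{"delta_pos":[-27,18,0],"turn":0,"jaw":-1},{"delta_pos":[-27,18,0],"turn":0,"jaw":-1}]'

```text
time: 6.17
tool_pos: [0.6314, -0.023, 0.2771]
tcp_rot: [2.106, 2.331, -0.0]
wrist_force: [0.2, 0.4, -0.2]
width: -0.002
grip_force: 0.0
```

Call:
drive_tool --increments '[{"delta_pos":[0,0,0],"turn":0,"jaw":-1},{"delta_pos":[0,0,0],"turn":0,"jaw":-1}]'

```text
time: 6.33
tool_pos: [0.6314, -0.0232, 0.277]
tcp_rot: [2.109, 2.328, -0.0]
wrist_force: [0.3, 1.1, 1.2]
width: -0.002
grip_force: 0.0
```

```bash
python3 -c "
from h import *
look('blue')"
```

```text
tcp [ 0.6314 -0.0232  0.277 ] edge y' tool -89.9
blue [320. 190.] 2302 rect [46.  -1.3] [40.3 15.7] 84.7 min [ 36.6 -21.8] max [54.9 19.3]
```

Call:
drive_tool --increments '[{"delta_pos":[0,-0.5,30],"turn":0,"jaw":-1},{"delta_pos":[0,0,22],"turn":0,"jaw":-1},{"delta_pos":[0,0,8],"turn":0,"jaw":-1},{"delta_pos":[8,0,0],"turn":0,"jaw":-1},{"delta_pos":[8,0,0],"turn":0,"jaw":-1},{"delta_pos":[8,0,0],"turn":0,"jaw":-1},{"delta_pos":[8,0,0],"turn":0,"jaw":-1},{"delta_pos":[8,0,0],"turn":0,"jaw":-1}]'

```text
time: 7.05
tool_pos: [0.6262, 0.0199, 0.218]
tcp_rot: [2.104, 2.332, 0.001]
wrist_force: [0.5, -0.2, 0.3]
width: -0.0
grip_force: 0.1
```

```bash
python3 -c "
from h import *
look('blue')"
```

```text
tcp [0.6262 0.0199 0.218 ] edge y' tool -46.6
blue [325. 287.] 4428 rect [18.8  0.7] [18.8 40.7] 0.0 min [  9.4 -19.7] max [28.2 21.1]
```

Blue is flush with the fingers and centred. I'll push on.

Call:
drive_tool --increments '[{"delta_pos":[9,0.3,0],"turn":0,"jaw":-1},{"delta_pos":[9,0.3,0],"turn":0,"jaw":-1},{"delta_pos":[9,0,0],"turn":0,"jaw":-1},{"delta_pos":[9,0,0],"turn":0,"jaw":-1},{"delta_pos":[9,0,0],"turn":0,"jaw":-1},{"delta_pos":[9,0,0],"turn":0,"jaw":-1},{"delta_pos":[9,0,0],"turn":0,"jaw":-1},{"delta_pos":[9,0,0],"turn":0,"jaw":-1}]'

```text
time: 7.77
tool_pos: [0.6192, 0.0913, 0.2171]
tcp_rot: [-2.105, -2.332, 0.0]
wrist_force: [-0.1, -0.2, 0.1]
width: -0.003
grip_force: 0.1
```

```bash
python3 -c "
from h import *
look('blue')"
```

```text
tcp [0.6192 0.0913 0.2171] edge y' tool 25.1
blue [325. 288.] 4458 rect [18.8  0.8] [40.7 18.7] 90.0 min [  9.4 -19.6] max [28.1 21.1]
```

Call:
drive_tool --increments '[{"delta_pos":[9,0,0],"turn":0,"jaw":-1},{"delta_pos":[9,0,0],"turn":0,"jaw":-1},{"delta_pos":[9,0,0],"turn":0,"jaw":-1},{"delta_pos":[9,0,0],"turn":0,"jaw":-1},{"delta_pos":[9,0,0],"turn":0,"jaw":-1},{"delta_pos":[6,0,0],"turn":0,"jaw":-1},{"delta_pos":[0,0,0],"turn":0,"jaw":-1},{"delta_pos":[0,0,0],"turn":0,"jaw":-1}]'

```text
time: 8.48
tool_pos: [0.6141, 0.1415, 0.2172]
tcp_rot: [2.104, 2.333, -0.0]
wrist_force: [0.4, -0.4, 1.2]
width: 0.001
grip_force: 0.0
```

```bash
python3 -c "
from h import *
look('blue')"
```

```text
tcp [0.6141 0.1415 0.2172] edge y' tool 75.6
blue [325. 262.] 2779 rect [29.9  0.9] [31.9 13.7] 90.0 min [ 23. -15.] max [36.7 16.8]
```

Blue is in the tray too. For red, I'll come down behind its trailing corner, a little off-centre, so that it turns broadside as it is pushed.

Call:
drive_tool --increments '[{"delta_pos":[0,0,-35],"turn":0,"jaw":-1},{"delta_pos":[-10,-2,-25],"turn":0,"jaw":-1},{"delta_pos":[-35,-7,0],"turn":0,"jaw":-1},{"delta_pos":[-35,-7,0],"turn":0,"jaw":-1},{"delta_pos":[-35,-7,0],"turn":0,"jaw":-1},{"delta_pos":[-35,-7,0],"turn":0,"jaw":-1},{"delta_pos":[-35,-7,0],"turn":0,"jaw":-1},{"delta_pos":[-34,-7,0],"turn":0,"jaw":-1}]'

```text
time: 9.2
tool_pos: [0.5921, -0.0835, 0.2774]
tcp_rot: [2.106, 2.331, -0.0]
wrist_force: [0.3, -0.2, 0.6]
width: 0.003
grip_force: 0.0
```

Call:
drive_tool --increments '[{"delta_pos":[0,0,0],"turn":0,"jaw":-1},{"delta_pos":[0,0,0],"turn":0,"jaw":-1}]'

```text
time: 9.37
tool_pos: [0.5923, -0.0837, 0.2773]
tcp_rot: [2.11, 2.327, 0.0]
wrist_force: [-0.1, 0.6, 0.6]
width: -0.001
grip_force: 0.0
```

```bash
python3 -c "
from h import *
look('red')"
```

```text
tcp [ 0.5923 -0.0837  0.2773] edge y' tool -146.0
red [308. 176.] 2270 rect [52.5 -6.9] [14.8 40.6] 55.8 min [ 32.2 -23.3] max [72.7  9.4]
```

Call:
drive_tool --increments '[{"delta_pos":[0,0,30],"turn":0,"jaw":-1},{"delta_pos":[0,0,22],"turn":0,"jaw":-1},{"delta_pos":[0,0,8],"turn":0,"jaw":-1},{"delta_pos":[9,0,0],"turn":0,"jaw":-1},{"delta_pos":[9,0,0],"turn":0,"jaw":-1},{"delta_pos":[7,0,0],"turn":0,"jaw":-1},{"delta_pos":[7,0,0],"turn":0,"jaw":-1},{"delta_pos":[7,0,0],"turn":0,"jaw":-1}]'

```text
time: 10.08
tool_pos: [0.5891, -0.0412, 0.2182]
tcp_rot: [2.103, 2.332, 0.002]
wrist_force: [1.2, -0.1, 0.0]
width: -0.002
grip_force: 0.1
```

Call:
drive_tool --increments '[{"delta_pos":[7,0,0],"turn":0,"jaw":-1},{"delta_pos":[7,0,0],"turn":0,"jaw":-1}]'

```text
time: 10.25
tool_pos: [0.5874, -0.0276, 0.2178]
tcp_rot: [2.104, 2.332, 0.001]
wrist_force: [0.4, 0.1, 0.3]
width: 0.001
grip_force: 0.1
```

```bash
python3 -c "
from h import *
look('red','w6')"
```

```text
tcp [ 0.5874 -0.0276  0.2178] edge y' tool -89.7
red [285. 265.] 4488 rect [ 27.7 -14.1] [18.1 40.9] 32.2 min [ 10.  -35.5] max [45.6  5.2]
```

View pics/w6.png

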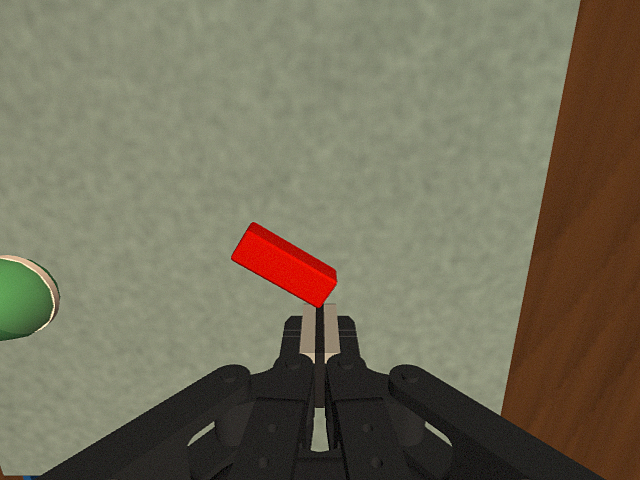

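Red at (285,265) is turning as planned, now about 32° from broadside. I'll push it a little more, back off, recentre and continue.

Call:
drive_tool --increments '[{"delta_pos":[7,0,0],"turn":0,"jaw":-1},{"delta_pos":[5,0,0],"turn":0,"jaw":-1},{"delta_pos":[-12,0,0],"turn":0,"jaw":-1},{"delta_pos":[-12,0,0],"turn":0,"jaw":-1},{"delta_pos":[0,-14,0],"turn":0,"jaw":-1},{"delta_pos":[0,0,0],"turn":0,"jaw":-1}]'

```text
time: 10.8
tool_pos: [0.5732, -0.0435, 0.2166]
tcp_rot: [-2.106, -2.329, 0.003]
wrist_force: [-1.2, 0.2, -0.5]
width: -0.004
grip_force: 0.0
```

```bash
python3 -c "
from h import *
look('red')"
```

```text
tcp [ 0.5732 -0.0435  0.2166] edge y' tool -104.0
red [317. 210.] 4785 rect [50.2 -1.9] [16.3 40.9] 16.1 min [ 37.3 -23.2] max [62.8 18.7]
```

Call:
drive_tool --increments '[{"delta_pos":[9,-0.5,0],"turn":0,"jaw":-1},{"delta_pos":[9,0,0],"turn":0,"jaw":-1},{"delta_pos":[8,0,0],"turn":0,"jaw":-1},{"delta_pos":[8,0,0],"turn":0,"jaw":-1},{"delta_pos":[8,0,0],"turn":0,"jaw":-1},{"delta_pos":[8,0,0],"turn":0,"jaw":-1},{"delta_pos":[8,0,0],"turn":0,"jaw":-1},{"delta_pos":[8,0,0],"turn":0,"jaw":-1}]'

```text
time: 11.52
tool_pos: [0.5673, 0.0248, 0.2172]
tcp_rot: [2.105, 2.332, 0.0]
wrist_force: [-0.7, -0.1, 0.3]
width: -0.0
grip_force: 0.1
```

```bash
python3 -c "
from h import *
look('red')"
```

```text
tcp [0.5673 0.0248 0.2172] edge y' tool -35.5
red [307. 288.] 4467 rect [18.7 -6.2] [40.8 18.7] 90.0 min [  9.4 -26.6] max [28.1 14.2]
```

Red is flush but about 5 mm off-centre, so I'll recentre and go on.

Call:
drive_tool --increments '[{"delta_pos":[-6,0,0],"turn":0,"jaw":-1},{"delta_pos":[0,-5,0],"turn":0,"jaw":-1},{"delta_pos":[7,0,0],"turn":0,"jaw":-1},{"delta_pos":[9,0,0],"turn":0,"jaw":-1},{"delta_pos":[9,0,0],"turn":0,"jaw":-1},{"delta_pos":[9,0,0],"turn":0,"jaw":-1},{"delta_pos":[9,0,0],"turn":0,"jaw":-1},{"delta_pos":[9,0,0],"turn":0,"jaw":-1}]'

```text
time: 12.23
tool_pos: [0.5576, 0.0701, 0.2172]
tcp_rot: [-2.105, -2.332, -0.0]
wrist_force: [0.1, -0.2, -0.2]
width: 0.002
grip_force: 0.1
```

```bash
python3 -c "
from h import *
look('red','w7')"
```

```text
tcp [0.5576 0.0701 0.2172] edge y' tool 10.6
red [322. 288.] 4473 rect [18.7 -0.2] [40.8 18.7] 90.0 min [  9.4 -20.7] max [28.1 20.2]
```

View pics/w7.png

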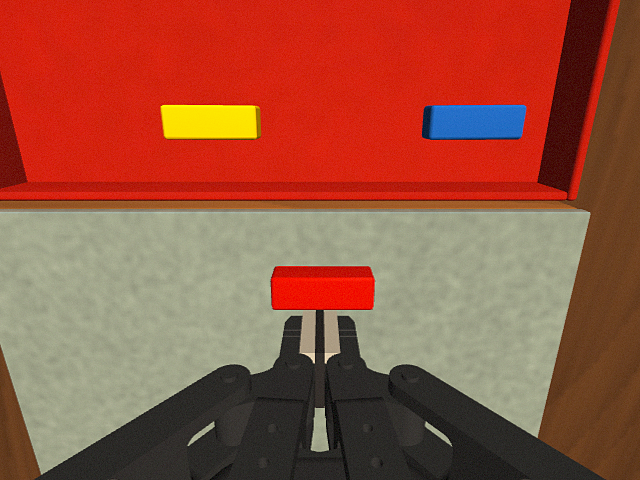

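Red is centred at (322,288), and yellow (210,122) and blue (475,122) lie in the tray. One last push of 65 mm.

Call:
drive_tool --increments '[{"delta_pos":[9,0,0],"turn":0,"jaw":-1},{"delta_pos":[9,0,0],"turn":0,"jaw":-1},{"delta_pos":[9,0,0],"turn":0,"jaw":-1},{"delta_pos":[9,0,0],"turn":0,"jaw":-1},{"delta_pos":[9,0,0],"turn":0,"jaw":-1},{"delta_pos":[9,0,0],"turn":0,"jaw":-1},{"delta_pos":[9,0,0],"turn":0,"jaw":-1},{"delta_pos":[3,0,0],"turn":0,"jaw":-1}]'

```text
time: 12.95
tool_pos: [0.5508, 0.136, 0.2172]
tcp_rot: [-2.104, -2.333, -0.0]
wrist_force: [1.0, -0.0, -0.4]
width: -0.0
grip_force: 0.0
```

Call:
drive_tool --increments '[{"delta_pos":[0,0,0],"turn":0,"jaw":-1},{"delta_pos":[0,0,-35],"turn":0,"jaw":-1},{"delta_pos":[0,0,-35],"turn":0,"jaw":-1},{"delta_pos":[-20,0,-30],"turn":0,"jaw":-1},{"delta_pos":[-20,0,-10],"turn":0,"jaw":-1},{"delta_pos":[0,0,0],"turn":0,"jaw":-1},{"delta_pos":[0,0,0],"turn":0,"jaw":-1}]'

```text
time: 13.53
tool_pos: [0.5554, 0.094, 0.3282]
tcp_rot: [2.107, 2.328, 0.003]
wrist_force: [0.3, 0.5, -0.5]
width: -0.002
grip_force: 0.0
```

```bash
python3 -c "
from h import *
look('red','w8')"
```

```text
tcp [0.5554 0.094  0.3282] edge y' tool 34.5
```

View pics/w8.png

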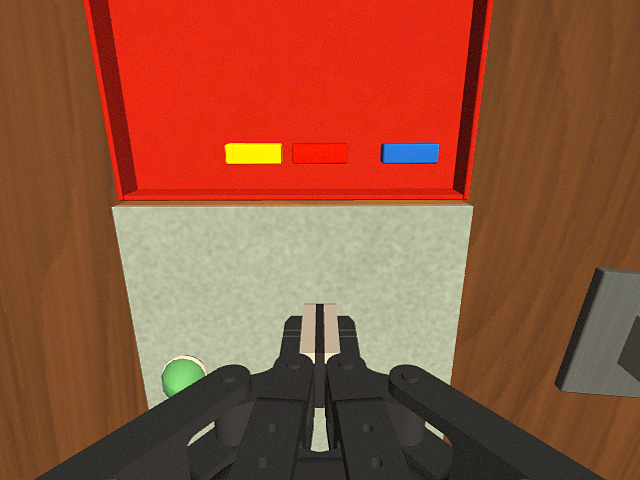

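The last view shows yellow (254,153), red (320,153) and blue (410,153) lying flat in the red tray, with the dome standing at (184,378) and the fingers clear of everything.

```bash
python3 -c "
from h import *
print(bot.finish_job())"
```

```text
the job is handed in; nothing more can be done
None
```

All three off-cuts (red, yellow and blue) were swept into the red scrap tray and lay flat there in the last picture, the paperweight was left standing on the block, and the job was handed in at about 14 s (no verdict was returned).

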